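Hold the jolley arm down on its stop

ROBOT

A 7-joint arm with a two-finger parallel gripper is mounted at the origin on the work surface. World frame = base frame: x ahead of the robot, y to its left, z up, the work surface at z = 0. Lengths are in mm, angles in rad, forces in N, time in s.
With the tool pointing down it reaches from about 400 to 875 mm from the base axis. Payload 6.5 kg.
Tool frame: the origin (TCP) lies midway between the tips of the shut fingers; the grasp point (between the pads) lies 19 mm behind it; z points along the fingers, y is the line along which they close (so a half turn about z gives the same grasp; the last joint's range is limited). The gripper opens to 88 mm and grips with 3 to 60 N. Pads are 18 mm wide; open, the fingers measure 123 mm over their backs; the gripper's body (75 mm by 187 mm) begins 45 mm behind the grasp point.
Start: joints at [-1.395, 0.536, -0.004, 1.538, 0.003, 1.067, -0.071], TCP at [155.638, 631.084, 238.716] pointing down, gripper open.
Joint ranges: [-2.7, 2.7], [-0.37, 2.16], [-1.27, 1.26], [0.24, 2.4], [-1.31, 4.45], [0.19, 1.91], [-2.76, 2.76]. Speed limits (rad/s): [2.39, 2.39, 3.14, 3.14, 3.14, 3.14, 3.14].

INTERFACE

Orientations are given as a rotation vector (axis times angle).
In Python, from workcell import readout, imaging, ticket gives the robot as it stands.
- The arm moves only by the tool drive_tool, never from a script. Its argument "plan" is a list of rows, each a list of 4 numbers: the shift along the tool's x, y, z as a fraction of full scale, then the turn about the tool's z as a fraction of full scale. A call has 1 to 5 rows; each row is the pose to reach, as a shift and turn from the pose commanded when the call began, along the tool's axes at that moment, turning the shorter way round; what a row does not reach only later rows make up. Full scale, the value 1, is 200 mm for a shift and 2 pi rad for a turn. A row lasts 1/8 s, in which the tool goes at most 62.5 mm and 10.7 degrees, less where a joint would pass 70% of its speed; a pose out of reach is approached as far as the arm can. A call with a number of a shift or a turn outside -1 to 1 is refused whole. A call with a gripper value outside its range is refused whole. "fingers" is the finger opening in mm, from 0 to 88.1, set as the call begins (left out, the last holds). The fingers move at their own pace and stop on an object; "force" is the grip in N (left out, the last holds). Time passes only in rows, so rows that repeat a pose let the fingers close. It gives the time, the measured TCP pose, the force, the opening and the grip force at its end, in the units of the state.
- readout.read_state(): the state, without advancing time (a new reading comes with each control period).
- imaging.camera(name): name is "scene" or "top"; returns (picture, depth): 420x560x3 uint8, red, green, blue; 420x560 float32, mm along the optical axis (not along the pixel's ray), 0 where there is no reading.
- imaging.camera_params(name): a dict with "fx", "fy", "cx", "cy" (pixels), "k1" (the pictures are not rectified: a ray, as slopes to the right and down, at radius r is drawn at 1 + k1 r^2 times it, then the intrinsics apply), "rvec" (rotation vector, rad) and "tvec" (3), from world to camera coordinates, as OpenCV has them. Camera axes: x right, y down, z forward; pixel columns grow to the right and rows downward; lengths in mm; the calibration is good to about 2 mm. A picture is of the moment at which its call begins. camera_params takes no time and is no camera call.
- ticket.sign_off(): hands the job in; it is judged then, once.
The state is a dict: "clock": time; "qpos": joint angles; "qvel": joint speeds; "effort": joint torques, N m; "position": TCP position; "ee_rot": TCP orientation; "wrist_force": force on the tool from outside, world axes, zero at the start; "torque": the same for the moment, N m; "finger_gap": opening from 0.0 (shut) to 1.0 (fully open); "gripper_force": force on a finger pad.
Only numpy, scipy, OpenCV 4.12 (cv2) and the standard library are available. Lean on these libraries where they do the work, as an engineer would, in place of code of your own. Each camera call takes 0.05 s, during which the arm holds its last target. There are 200 camera calls.

TASK

Take the wooden paddle that was left lying across the plaster mould of the bench jigger and lay it flat on the bench, clear of the machine; do not drop it or knock it off. Then ease the sprung jolley arm down by its wooden cross-handle until it rests on its stop with the template in the mould, without slamming it or letting it fly back up. Finish still holding the handle fully down, so that I can tighten the template bolts, and leave the other pots where they are.

Things in the scene. Friction and masses are not known exactly. Their poses are not given: they have to be found in the camera images.
- machine: Bench jigger, fixed: grey base plate 18 mm thick (x -115 to 245, y -120 to 120 mm), aluminium cup head 190 mm wide, top 70 mm above the bench, with a white plaster mould in it, and a grey pivot bracket behind. Origin: mould axis at bench level, z up; +x points from the mould to the bracket, away from the robot, the arm's handle is on the -x side. Yaw within 0.25 rad. Stop screw at x = 112
- mould_rim (a point): Centre of the plaster mould's mouth, 105 mm above the bench. The mould is 176 mm across its rim, with a hollow 136 mm wide and 43 mm deep
- pivot (a point): Pivot of the arm, 170 mm behind the mould's axis and 145 mm above the bench; the arm turns about the machine's y axis
- paddle: Loose flat wooden paddle, 12 mm thick, 0.06 to 0.13 kg: blade 170 x 60 mm, handle 130 mm long, 24 mm wide. Origin: centre of the blade's underside, z up; +x along the handle (x = 85 to 215 mm); balance point x = 36 mm. It starts across the mould's rim (underside 105 mm above the bench), under the raised arm, its handle sticking out free on the robot's left (+y)
- brush_jar: Bystander: white pot 85 mm tall and 84 mm wide with six brushes standing in it (about 220 mm tall over all, brushes leaning out to about 120 mm wide). Origin under its centre
- bowl: Bystander: terracotta bowl 124 mm wide, 50 mm tall. Origin under its centre
- glaze_jar: Bystander: closed white jar 64 mm wide, 85 mm tall. Origin under its centre
- jolley_angle (a joint): Steel arm, a 25 mm square bar: 0 = raised by its spring (sloping 0.57 rad up towards the robot), 0.57 = level, on the stop. The spring always pushes it up: about 6 N at the handle to start it, 10 N to keep it on the stop. A steel template plate hangs from it, to 79 mm below the bar's centre line, over the mould; raised, it clears a paddle on the mould by about 50 mm; lowered, it meets it
- handle (a point): Round wooden cross-handle of the arm, 24 mm thick, 184 mm long with 27 mm end caps. Origin at its middle; y along it, x along the bar towards the pivot. The bar joins its middle on the +x side: pinch its left or right half, or press from above. It swings at 335 mm radius about the pivot, from about 326 mm above the bench (raised) to 145 mm (on the stop), moving 53 mm away from the pivot
- jolley: The whole swinging jolley arm of the machine: bar, template and wooden cross-handle in one rigid piece. Origin at the pivot; its -x runs along the bar to the handle (335 mm), y along the pivot and the handle

How it is judged (in metres and radians):
On the way, in this order (a step that is already met when the one before it is completed fails the run):
1. the paddle lies flat on the bench, let go, clear of the machine (height (world z) of paddle below 0.0145 m and horizontal distance between paddle and mould_rim above 0.16 m and (angle between paddle's own z axis and vertical below 0.12 rad or angle between paddle's own z axis and vertical above 3.02 rad) and linear speed of paddle below 0.03 m/s and contact force between the fingers and paddle below 0.2 N), for 0.2 s.
2. the arm is held down on its stop (value of joint jolley_angle above 0.545 rad), for 0.5 s.
At the end, for the whole second after the job is handed in: The robot keeps the arm on its stop by the handle (tool within 120 mm of its middle, arm within 0.025 rad, some 8 mm at the handle), pressing with more than 3 N, and the paddle lies flat and still on the bench, either face up, its blade centre at least 160 mm from the mould's axis (value of joint jolley_angle above 0.545 rad and distance between the grasp point and handle below 0.12 m and contact force between any of the fingers, the arm and jolley above 3 N and height (world z) of paddle below 0.0145 m and horizontal distance between paddle and mould_rim above 0.16 m and (angle between paddle's own z axis and vertical below 0.12 rad or angle between paddle's own z axis and vertical above 3.02 rad) and linear speed of paddle below 0.03 m/s); the arm keeps its last pose, push and grip.
It fails at once if the paddle is dropped or knocked off (moves faster than 0.6 m/s with no finger on it) (linear speed of paddle above 0.6 m/s and contact force between the fingers and paddle below 0.05 N).
It fails at once if the arm is slammed down or let fly up (faster than 2 rad/s) (velocity of joint jolley_angle above 2 rad/s or velocity of joint jolley_angle below -2 rad/s).
It fails at once if a bystander pot is shoved more than 30 mm or tipped (distance of any of brush_jar, bowl, glaze_jar from where it was at the start of the episode above 0.03 m or angle between any of brush_jar, bowl, glaze_jar's own z axis and vertical above 0.35 rad).
It also fails if it takes over 64 s, if anything falls off the work surface, if the arm or the gripper's body presses on something with over 40 N, if the wrist force passes 120 N, or if a joint passes its speed limit or range.

## Working session

There is one attempt and no reset: what is moved stays moved. The work goes in short steps, Python scripts to look and compute and a tool call to move; the robot and the scene stay as the last step left them, time stands still between calls to the robot, and variables do not carry over. Pictures are saved under pics/ and viewed, at most 10 in all, crops included, and the job is handed in when it is done.

Besides the shell and the picture viewer there is one more tool, called after "Emit:" as name(argument=value, ...), one argument or row to a line, values as JSON. drive_tool: Moves the arm, as the interface text tells. Its arguments: {"type":"object","properties":{"plan":{"type":"array","items":{"type":"array","items":{"type":"number","minimum":-1,"maximum":1}}},"fingers":{"type":"number"},"force":{"type":"number"}},"required":["plan"]}

```bash
mkdir -p pics; cat > h.py <<'E'
import numpy as np, cv2
from scipy.spatial.transform import Rotation as R
from workcell import readout, imaging, ticket
def shot(n,f):
    p,d=imaging.camera(n); cv2.imwrite(f'pics/{f}.png',p[...,::-1]); np.savez(f'{f}.npz',p=p,d=d,n=n); return p,d
def world(f):
    z=np.load(f+'.npz'); d=z['d']; c=imaging.camera_params(str(z['n']))
    K=np.array([[c['fx'],0,c['cx']],[0,c['fy'],c['cy']],[0,0,1.]])
    v,u=np.mgrid[:420,:560]
    s=cv2.undistortPoints(np.stack([u,v],-1).reshape(-1,1,2).astype(float),K,np.array([c['k1'],0,0,0.])).reshape(420,560,2)
    P=np.dstack([s[...,0]*d,s[...,1]*d,d]); Rm=R.from_rotvec(np.ravel(c['rvec'])).as_matrix()
    W=(P-np.ravel(c['tvec']))@Rm; W[d==0]=np.nan; return W
E
python3 -c "
from h import *
shot('scene','s0');shot('top','t0')
s=readout.read_state();print(s);print(R.from_rotvec(s['ee_rot']).as_matrix().round(3))"
```

```text
{'clock': 0.1, 'qpos': array([-1.39520317,  0.53710586, -0.00440112,  1.53875588,  0.00263105,
        1.06731167, -0.07121024]), 'qvel': array([-0.00019884, -0.0022717 , -0.00026582, -0.00155423, -0.00133955,
       -0.00085858, -0.00059433]), 'effort': array([ 2.03722659e-03, -5.72081351e+01,  9.93533023e-01, -2.52230394e+01,
       -5.61843999e-02,  1.34066804e-02,  3.77510571e-05]), 'position': array([155.54996069, 630.54436437, 237.92423899]), 'ee_rot': array([-3.78810917e-01, -3.11864194e+00,  2.47503220e-03]), 'wrist_force': array([-0.04731447,  0.14299121,  0.55315581]), 'torque': array([-0.00476144,  0.01056193,  0.00670655]), 'gripper_force': 0.0, 'finger_gap': 0.9977890840980544}
[[-0.971  0.239 -0.   ]
 [ 0.239  0.971 -0.002]
 [-0.    -0.002 -1.   ]]
```

View pics/s0.png

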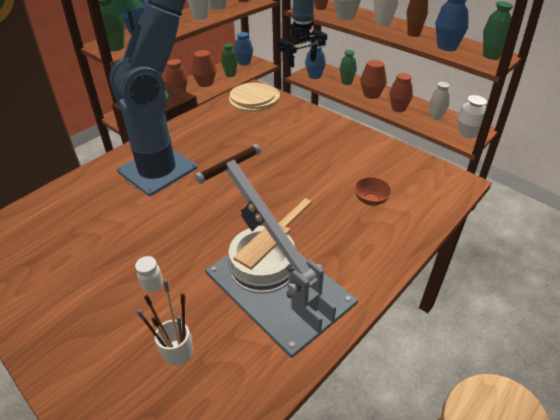

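View pics/t0.png

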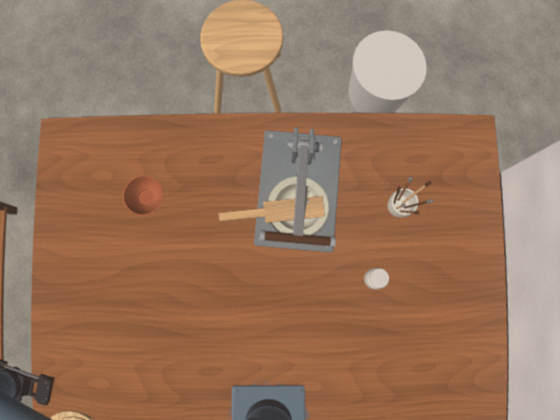

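Top view: the paddle handle runs from (220,217) to (265,213) and its blade to (325,207). The cross-handle runs from (262,236) to (334,242), the bowl is at (143,195), the glaze jar at (377,279), the brush jar at (403,203). The scene view agrees: the handle sticks out to +y, free of the arm.

```bash
python3 -c "
from h import *
W=world('t0'); p=np.load('t0.npz')['p']
for n,u,v in [('ptip',221,216),('ph',240,215),('ph2',258,213),('blade1',275,210),('blade2',320,207),('hL',266,237),('hM',298,239),('hR',330,241),('bar',300,200),('pivot',303,150),('bowl',143,195),('glaze',377,279),('brush',403,205),('bench',200,250),('plate TL',268,136),('TR',337,141),('BL',258,244),('BR',329,248)]: print(n,u,v,W[v,u].round(0))
z=W[...,2]
v,u=np.mgrid[:420,:560]
m=(abs(z-117)<5)&(u<268)&(u>205)&(v>195)&(v<235); q=W[m]; print('handle pts',len(q),q.min(0).round(),q.max(0).round(),q.mean(0).round())
c=q.mean(0)[:2];_,_,V=np.linalg.svd(q[:,:2]-c);d=V[0]*np.sign(V[0][1]);t=(q[:,:2]-c)@d;print('dir',d.round(3),'tip',(c+d*t.max()).round(1),'w',np.ptp((q[:,:2]-c)@V[1]).round(1))
m=(z>300)&(v>225)&(v<255)&(u>250)&(u<345); q=W[m]; print('cross',q.mean(0).round(1)); _,_,V=np.linalg.svd(q[:,:2]-q[:,:2].mean(0));print(V[0].round(3),q[:,1].min(),q[:,1].max())
m=(abs(z-18)<5)&(u>240)&(u<350); r=cv2.minAreaRect(W[m][:,:2].astype(np.float32)); print('plate',r)
m=(abs(z-105)<4)&(u>260)&(u<335)&(v>170)&(v<245);print('mould',cv2.minEnclosingCircle(W[m][:,:2].astype(np.float32)))
"
```

```text
ptip 221 216 [602. 128. 118.]
ph 240 215 [605.  74. 115.]
ph2 258 213 [611.  23. 114.]
blade1 275 210 [618. -25. 121.]
blade2 320 207 [ 627. -154.  112.]
hL 266 237 [522.  -3. 337.]
hM 298 239 [516. -80. 340.]
hR 330 241 [ 511. -158.  336.]
bar 300 200 [621. -89. 281.]
pivot 303 150 [ 780. -105.  173.]
bowl 143 195 [685. 384.   4.]
glaze 377 279 [ 421. -318.   87.]
brush 403 205 [ 615. -368.  224.]
bench 200 250 [514. 203.   4.]
plate TL 268 136 [863.  -5.  25.]
TR 337 141 [ 847. -219.   23.]
BL 258 244 [530.  26.  16.]
BR 329 248 [ 517. -187.   19.]
handle pts 376 [584.  -3. 112.] [643. 134. 122.] [608.  58. 117.]
dir [-0.128  0.992] tip [598.4 133.7] w 59.6
cross [520.2 -78.7 335.4]
[0.099 0.995] -171.20828074155435 13.864847872844468
plate ((467.1412658691406, -82.19589233398438), (316.7608337402344, 923.3744506835938), 89.57532501220703)
mould ((630.1151733398438, -88.07960510253906), 88.8797607421875)
```

Emit:
drive_tool(
  plan=[
    [-0.24,-0.18,0,0.017],
    [-0.48,-0.36,0,0.034],
    [-0.72,-0.53,0,0.05],
    [-0.95,-0.71,0,0.066],
    [-0.95,-0.71,0,0.066],
  ],
  fingers=60,
  force=60,
)

```text
clock: 0.72
position: [309.8, 443.3, 238.6]
ee_rot: [1.025, 2.967, -0.003]
wrist_force: [-0.4, 1.2, 0.5]
finger_gap: 0.682
gripper_force: 0.0
```

```bash
cat >> h.py <<'E'
def go(x,y,z,yaw):
    "fractions to reach TCP x,y,z with tool-y axis at world angle yaw (deg, mod 180)"
    s=readout.read_state(); M=R.from_rotvec(s['ee_rot']).as_matrix()
    f=M.T@(np.array([x,y,z])-s['position'])/200
    a=np.degrees(np.arctan2(M[1,1],M[0,1])); t=-((yaw-a+90)%180-90)/360
    print('t',s['clock'],'pos',s['position'].round(1),'yaw',a.round(1),'F',np.round(s['wrist_force'],1),'q',np.round(s['qpos'],2)); print('frac',f.round(3),'turn',round(t,4),'gap',round(s['finger_gap']*88.1,1),'gf',s['gripper_force'])
E
python3 -c "
from h import *
go(606.5,80,230,5)"
```

```text
t 0.725 pos [309.8 443.3 238.6] yaw 51.9 F [-0.4  1.2  0.5] q [-1.15  0.35  0.14  1.84 -0.05  0.96 -0.09]
frac [-2.288 -0.513  0.049] turn 0.1302 gap 60.1 gf 0.0
```

Emit:
drive_tool(
  plan=[
    [-0.28,-0.06,0,0.016],
    [-0.56,-0.13,0,0.032],
    [-0.84,-0.19,0,0.048],
    [-1.0,-0.22,0,0.06],
    [-1.0,-0.22,0,0.06],
  ],
)

```text
clock: 1.35
position: [439.0, 289.2, 238.6]
ee_rot: [1.557, 2.728, -0.001]
wrist_force: [0.2, -0.1, 0.1]
finger_gap: 0.68
gripper_force: 0.0
```

```bash
python3 -c "
from h import *
go(606.5,80,200,5)"
```

```text
t 1.35 pos [439.  289.2 238.6] yaw 30.6 F [ 0.2 -0.1  0.1] q [-0.9   0.33  0.29  1.88 -0.11  0.95 -0.03]
frac [-1.326  0.189  0.194] turn 0.071 gap 59.9 gf 0.0
```

Emit:
drive_tool(
  plan=[
    [-0.28,0.04,0,0.018],
    [-0.56,0.08,0,0.036],
    [-0.84,0.12,0,0.054],
    [-1.0,0.14,0,0.071],
    [-1.0,0.14,0,0.071],
  ],
)

```text
clock: 1.98
position: [564.7, 132.7, 238.4]
ee_rot: [2.121, 2.317, -0.001]
wrist_force: [0.0, 0.3, -0.3]
finger_gap: 0.681
gripper_force: 0.0
```

```bash
python3 -c "
from h import *
go(606.5,80,150,5)"
```

```text
t 1.975 pos [564.7 132.7 238.4] yaw 5.1 F [ 0.   0.3 -0.3] q [-0.64  0.44  0.44  1.75 -0.22  1.   -0.03]
frac [-0.281  0.185  0.442] turn 0.0001 gap 60.0 gf 0.0
```

Move over the handle and look before descending.

Emit:
drive_tool(
  plan=[
    [-0.28,0.185,0,0],
    [-0.28,0.185,0.2,0],
    [-0.28,0.185,0.36,0],
    [-0.28,0.185,0.36,0],
  ],
)

```text
clock: 2.48
position: [603.4, 83.8, 164.2]
ee_rot: [-2.11, -2.321, 0.006]
wrist_force: [-0.1, -0.4, 0.5]
finger_gap: 0.679
gripper_force: 0.0
```

```bash
python3 -c "
from h import *
p,d=shot('scene','s1')
c=cv2.resize(p[20:320,120:420],None,fx=2,fy=2)[...,::-1];cv2.imwrite('pics/s1c.png',c)
go(606.5,80,107,5)"
```

```text
t 2.525 pos [604.9  83.4 166.1] yaw 5.4 F [ 0.2 -0.4  0.9] q [-0.5   0.58  0.41  1.72 -0.29  0.9   0.12]
frac [-0.018  0.007  0.296] turn 0.0011 gap 60.1 gf 0.0
```

View pics/s1c.png

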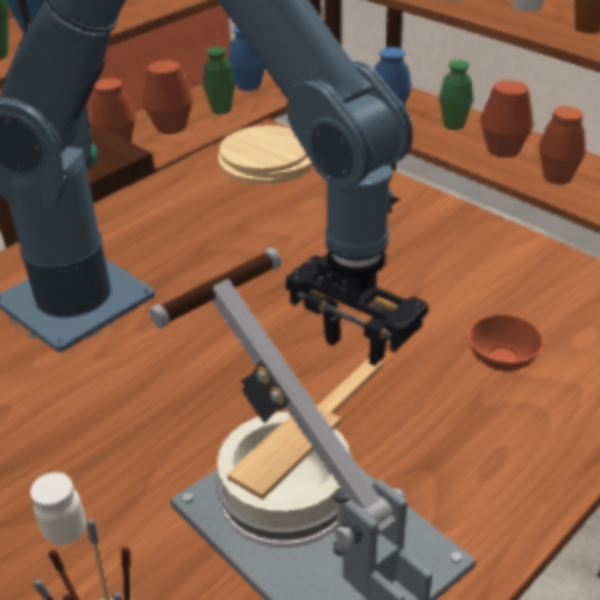

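The open fingers at crop (332,325) and (375,345) straddle the paddle handle, and the body and wrist are clear of the cross-handle end at (272,258). Descend.

Emit:
drive_tool(
  plan=[
    [-0.01,0.005,0.1,0],
    [-0.01,0.005,0.2,0],
    [-0.01,0.005,0.28,0],
    [-0.01,0.005,0.28,0],
    [-0.01,0.005,0.28,0],
  ],
)

```text
clock: 3.15
position: [607.6, 78.9, 111.0]
ee_rot: [2.118, 2.32, 0.0]
wrist_force: [0.9, -0.0, 0.1]
finger_gap: 0.679
gripper_force: 0.0
```

```bash
python3 -c "
from h import *
shot('top','t1');W=world('t1')
go(606.5,80,107,5)
p=np.load('t1.npz')['p'];cv2.imwrite('pics/t1c.png',cv2.resize(p[160:260,190:340],None,fx=5,fy=5)[...,::-1])"
```

```text
t 3.2 pos [607.8  79.  111.3] yaw 5.2 F [-0.7  0.4  0.1] q [-0.47  0.66  0.38  1.75 -0.33  0.79  0.16]
frac [ 0.006 -0.006  0.021] turn 0.0006 gap 60.0 gf 0.0
```

View pics/t1c.png

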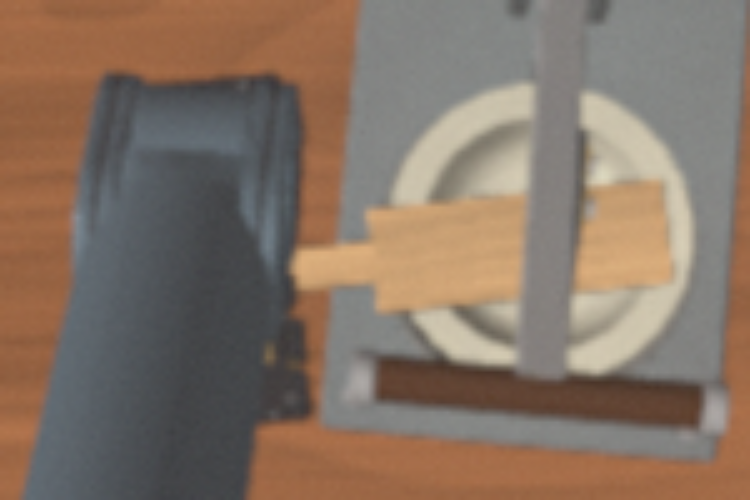

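The handle root at crop (290–370,267) leads under the gripper with the cross-handle clear to its right. Lower slightly and grip.

Emit:
drive_tool(
  plan=[
    [0,0,0.022,0],
    [0,0,0.022,0],
  ],
)

```text
clock: 3.45
position: [607.2, 79.1, 106.3]
ee_rot: [-2.118, -2.32, 0.0]
wrist_force: [-0.3, 0.0, -0.8]
finger_gap: 0.684
gripper_force: 0.0
```

Emit:
drive_tool(
  plan=[
    [0,0,0,0],
    [0,0,0,0],
    [0,0,0,0],
    [0,0,0,0],
    [0,0,0,0],
  ],
  fingers=0,
  force=60,
)

```text
clock: 4.08
position: [607.2, 79.0, 106.4]
ee_rot: [2.118, 2.32, 0.0]
wrist_force: [0.6, 0.1, 1.0]
finger_gap: 0.266
gripper_force: 60.0
```

Emit:
drive_tool(
  plan=[
    [0,0,-0.02,0],
    [0,0,-0.05,0],
    [0,0,-0.08,0],
    [0,0,-0.1,0],
    [0,0,-0.1,0],
  ],
)

```text
clock: 4.7
position: [607.5, 79.1, 126.8]
ee_rot: [2.118, 2.32, 0.001]
wrist_force: [1.0, -0.7, -0.6]
finger_gap: 0.267
gripper_force: 60.0
```

```bash
python3 -c "
from h import *
shot('top','t2');W=world('t2')
go(606.5,80,107,5)
for u,v in [(255,214),(262,213),(270,211),(285,209),(308,206),(320,204)]: print(W[v,u].round(1))"
```

```text
t 4.75 pos [607.3  79.1 126.5] yaw 5.2 F [ 1.  -0.3 -1.7] q [-0.48  0.64  0.39  1.74 -0.32  0.82  0.15]
frac [ 0.005 -0.004  0.097] turn 0.0006 gap 23.7 gf 59.96210038661957
[604.1  30.4 143.9]
[607.4  11.  140.1]
[613.6 -11.4 134.6]
[619.  -53.5 135.3]
[ 626.9 -118.2  136.8]
[ 632.4 -152.2  136.7]
```

Level (top ≈137 at both ends). Carry out to +y.

Emit:
drive_tool(
  plan=[
    [0.15,0,0,0],
    [0.35,0,0,0],
    [0.55,0,0,0],
    [0.75,0,0,0],
    [0.9,-0.02,0,0],
  ],
)

```text
clock: 5.38
position: [586.4, 260.1, 126.0]
ee_rot: [-2.116, -2.322, -0.0]
wrist_force: [-0.8, -0.5, 0.0]
finger_gap: 0.263
gripper_force: 60.0
```

Emit:
drive_tool(
  plan=[
    [0.1,-0.08,0,0],
    [0.2,-0.18,0,0],
    [0.27,-0.26,0.08,0],
    [0.28,-0.26,0.2,0],
    [0.28,-0.26,0.3,0],
  ],
)

```text
clock: 6.0
position: [529.6, 309.2, 65.3]
ee_rot: [-2.117, -2.321, 0.001]
wrist_force: [-0.1, -0.0, 0.2]
finger_gap: 0.264
gripper_force: 60.0
```

```bash
python3 -c "
from h import *
p,d=shot('scene','s3')
cv2.imwrite('pics/s3c.png',cv2.resize(p[20:320,140:440],None,fx=2,fy=2)[...,::-1])
go(530,310,1.5,5)"
```

```text
t 6.05 pos [528.4 308.   62.8] yaw 5.2 F [-1.2 -0.7 -1.9] q [-0.85  0.73  0.35  1.76 -0.36  0.72 -0.22]
frac [0.01  0.01  0.306] turn 0.0007 gap 23.6 gf 59.96416926383972
```

View pics/s3c.png

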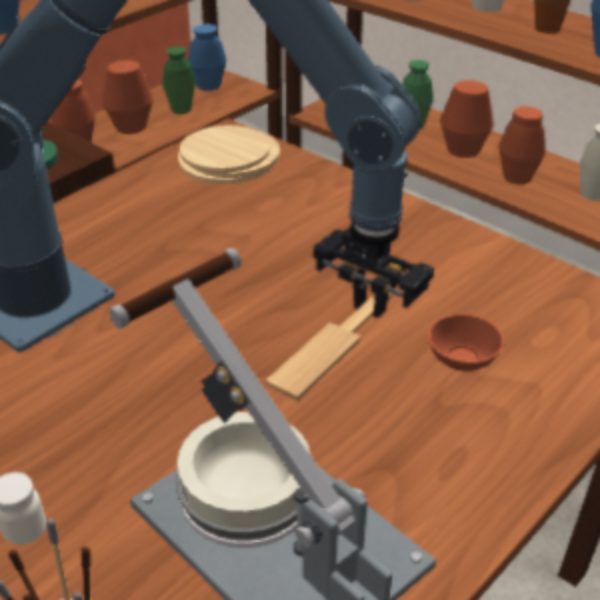

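The paddle is held level over the bench, blade around crop (315,358), clear of the plate and bowl. Lower.

Emit:
drive_tool(
  plan=[
    [0,0,0.08,0],
    [0,0,0.17,0],
    [0,0,0.25,0],
    [0,0,0.285,0],
    [0,0,0.295,0],
  ],
)

```text
clock: 6.68
position: [529.9, 308.8, 6.9]
ee_rot: [-2.118, -2.32, 0.001]
wrist_force: [0.5, -0.5, -0.3]
finger_gap: 0.268
gripper_force: 60.0
```

Emit:
drive_tool(
  plan=[
    [0,0,0,0],
    [0,0,0,0],
  ],
)

```text
clock: 6.92
position: [530.4, 309.2, 7.9]
ee_rot: [2.118, 2.32, 0.002]
wrist_force: [-0.4, 0.0, -0.5]
finger_gap: 0.266
gripper_force: 60.0
```

```bash
python3 -c "
from h import *
go(530,310,1.5,5)"
```

```text
t 6.925 pos [530.4 309.2   7.9] yaw 5.2 F [-0.4  0.  -0.5] q [-0.82  0.82  0.31  1.76 -0.39  0.62 -0.19]
frac [ 0.004 -0.002  0.032] turn 0.0006 gap 23.4 gf 59.962109327316284
```

Emit:
drive_tool(
  plan=[
    [0,0,0.01,0],
    [0,0,0.02,0],
    [0,0,0.028,0],
    [0,0,0.03,0],
    [0,0,0.03,0],
  ],
)

```text
clock: 7.55
position: [530.0, 308.9, 1.4]
ee_rot: [-2.118, -2.32, 0.0]
wrist_force: [-0.5, 0.0, 1.1]
finger_gap: 0.265
gripper_force: 60.0
```

```bash
python3 -c "
from h import *
go(530,310,1.5,5)"
```

```text
t 7.55 pos [530.  308.9   1.4] yaw 5.2 F [-0.5  0.   1.1] q [-0.82  0.83  0.3   1.76 -0.39  0.61 -0.19]
frac [ 0.005  0.001 -0.001] turn 0.0006 gap 23.3 gf 59.96268153190613
```

On the bench: open gently, then retreat straight up.

Emit:
drive_tool(
  plan=[
    [0,0,0,0],
    [0,0,0,0],
    [0,0,0,0],
    [0,0,0,0],
  ],
  fingers=50,
  force=20,
)

```text
clock: 8.05
position: [530.0, 309.0, 1.3]
ee_rot: [2.118, 2.32, 0.0]
wrist_force: [0.1, -0.7, 1.0]
finger_gap: 0.566
gripper_force: 0.0
```

Emit:
drive_tool(
  plan=[
    [0,0,-0.15,0],
    [0,0,-0.4,0],
    [0,0,-0.65,0],
    [0,0,-0.9,0],
    [0,0,-1.0,0],
  ],
)

```text
clock: 8.68
position: [531.3, 309.5, 204.7]
ee_rot: [2.117, 2.319, 0.007]
wrist_force: [0.3, -0.3, -0.9]
finger_gap: 0.568
gripper_force: 0.0
```

```bash
python3 -c "
from h import *
p,d=shot('scene','s4');W=world('s4')
cv2.imwrite('pics/s4c.png',cv2.resize(p[20:320,140:440],None,fx=2,fy=2)[...,::-1])
for u,v in [(290,205),(300,195),(312,186),(320,175)]: print(W[v,u].round(1))
go(530,310,300,5)"
```

```text
[495.3 177.8  -1.3]
[487.7 237.   -0.6]
[489.7 297.7   2.2]
[ 4.704e+02  3.658e+02 -1.000e-01]
t 8.725 pos [532.  309.9 206.1] yaw 5.2 F [1.3 0.2 1.4] q [-0.91  0.54  0.44  1.69 -0.27  0.97 -0.28]
frac [ 0.003 -0.007 -0.47 ] turn 0.0006 gap 50.2 gf 0.0
```

View pics/s4c.png

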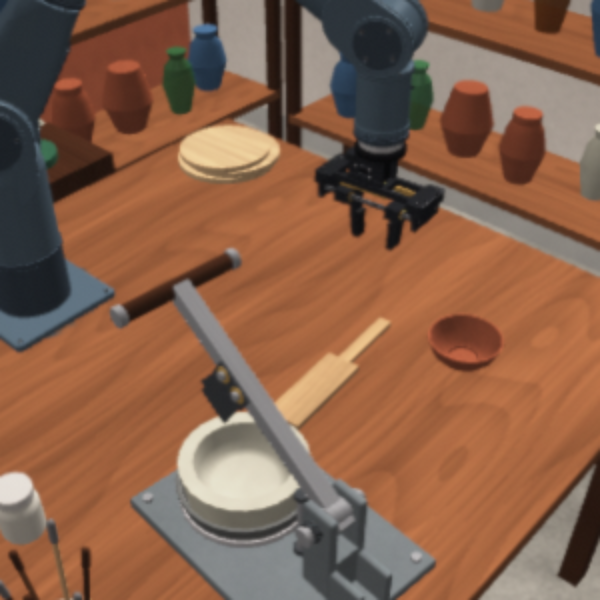

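The paddle lies flat and free, blade around crop (320,388), handle end at (385,322). Now raise, and go above the left half of the cross-handle.

Emit:
drive_tool(
  plan=[
    [0,0,-0.3,0],
    [0,0,-0.6,0],
    [0,0,-0.9,0],
    [0,0,-0.97,0],
    [0,0,-0.97,0],
  ],
  fingers=70,
)

```text
clock: 9.35
position: [530.0, 309.1, 394.9]
ee_rot: [-2.118, -2.321, -0.0]
wrist_force: [0.6, 0.2, -1.0]
finger_gap: 0.795
gripper_force: 0.0
```

Emit:
drive_tool(
  plan=[
    [-0.28,0,0,0.01],
    [-0.56,0,0,0.02],
    [-0.84,0,0,0.03],
    [-0.98,0,0,0.03],
    [-0.98,0,0,0.03],
  ],
)

```text
clock: 9.98
position: [547.1, 111.2, 393.2]
ee_rot: [-2.331, -2.105, 0.006]
wrist_force: [0.1, 0.2, 0.3]
finger_gap: 0.794
gripper_force: 0.0
```

```bash
python3 -c "
from h import *
go(525,-29,390,-5.7)"
```

```text
t 9.975 pos [547.1 111.2 393.2] yaw -5.8 F [0.1 0.2 0.3] q [-0.76  0.28  0.62  1.61 -0.16  1.31 -0.23]
frac [-0.709 -0.039  0.018] turn -0.0004 gap 70.0 gf 0.0
```

Emit:
drive_tool(
  plan=[
    [-0.25,-0.01,0,0],
    [-0.5,-0.03,0,0],
    [-0.7,-0.04,0,0],
    [-0.71,-0.04,0,0],
    [-0.71,-0.04,0,0],
  ],
)

```text
clock: 10.6
position: [526.0, -24.5, 394.2]
ee_rot: [-2.323, -2.113, 0.002]
wrist_force: [0.4, 0.6, 0.1]
finger_gap: 0.797
gripper_force: 0.0
```

```bash
python3 -c "
from h import *
p,d=shot('scene','s5')
cv2.imwrite('pics/s5c.png',cv2.resize(p[20:320,140:440],None,fx=2,fy=2)[...,::-1])
go(525,-29,307,-5.7)"
```

```text
t 10.65 pos [526.2 -24.3 394.4] yaw -5.4 F [ 0.4 -0.2  0.7] q [-0.61  0.21  0.68  1.68 -0.14  1.3   0.01]
frac [-0.024 -0.003  0.437] turn 0.0009 gap 70.0 gf 0.0
```

View pics/s5c.png

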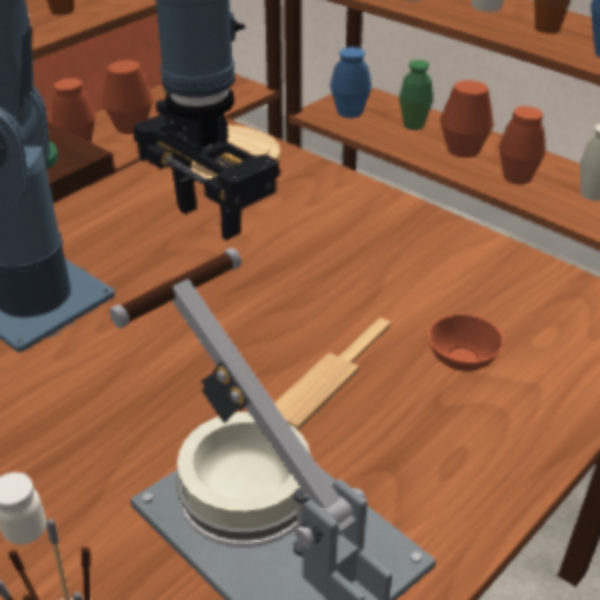

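The open fingers (185,195) and (230,220) straddle the left half of the handle from above. Descend.

Emit:
drive_tool(
  plan=[
    [-0.02,0,0.12,0],
    [-0.02,0,0.25,0],
    [-0.02,0,0.35,0],
    [-0.02,0,0.43,0],
    [-0.02,0,0.43,0],
  ],
)

```text
clock: 11.28
position: [525.2, -29.6, 308.2]
ee_rot: [-2.324, -2.112, 0.003]
wrist_force: [-0.3, -0.2, -0.4]
finger_gap: 0.792
gripper_force: 0.0
```

Emit:
drive_tool(
  plan=[
    [0,0,0,0],
    [0,0,0,0],
    [0,0,0,0],
    [0,0,0,0],
    [0,0,0,0],
  ],
  fingers=0,
  force=40,
)

```text
clock: 11.9
position: [525.2, -30.7, 309.3]
ee_rot: [-2.326, -2.11, 0.001]
wrist_force: [2.2, -0.1, -0.7]
finger_gap: 0.254
gripper_force: 40.1
```

```bash
python3 -c "
from h import *
go(525,-29,307,-5.7)"
```

```text
t 11.9 pos [525.2 -30.7 309.3] yaw -5.6 F [ 2.2 -0.1 -0.7] q [-0.57  0.29  0.67  1.81 -0.2   1.11  0.07]
frac [ 0.009 -0.002  0.012] turn 0.0004 gap 22.4 gf 40.08695550262928
```

Emit:
drive_tool(
  plan=[
    [0,-0.02,0.03,0],
    [0,-0.04,0.065,0],
    [0,-0.06,0.1,0],
    [0,-0.078,0.133,0],
    [0,-0.094,0.167,0],
  ],
)

```text
clock: 12.52
position: [507.6, -29.0, 277.0]
ee_rot: [2.326, 2.11, 0.003]
wrist_force: [-3.5, 1.2, 10.4]
finger_gap: 0.257
gripper_force: 39.8
```

```bash
python3 -c "
from h import *
go(525-18.7,-30.7+1.9,309.3-33.3,-5.7)"
```

```text
t 12.525 pos [507.6 -29.  277. ] yaw -5.6 F [-3.5  1.2 10.4] q [-0.57  0.28  0.66  1.9  -0.2   1.02  0.08]
frac [ 0.    -0.006  0.005] turn 0.0004 gap 22.7 gf 39.84035924077034
```

Emit:
drive_tool(
  plan=[
    [0,-0.031,0.069,0],
    [0,-0.06,0.14,0],
    [0,-0.087,0.213,0],
    [0,-0.109,0.286,0],
    [0,-0.128,0.36,0],
  ],
)

```text
clock: 13.15
position: [482.1, -26.5, 204.5]
ee_rot: [2.326, 2.11, 0.003]
wrist_force: [-1.9, 0.4, 9.6]
finger_gap: 0.253
gripper_force: 38.6
```

Emit:
drive_tool(
  plan=[
    [0,-0.013,0.075,0],
    [0,-0.024,0.15,0],
    [0,-0.031,0.19,0],
    [0,-0.033,0.23,0],
    [0,-0.035,0.25,0],
  ],
)

```text
clock: 13.78
position: [473.9, -25.7, 154.0]
ee_rot: [-2.326, -2.11, 0.001]
wrist_force: [-5.9, 0.4, 10.5]
finger_gap: 0.248
gripper_force: 38.6
```

```bash
python3 -c "
from h import *
go(525-52.7,-30.7+5.2,309.3-180.8,-5.7)
shot('top','t6');W=world('t6')
for v in range(232,256,3): print(v,W[v,310].round(),W[v,325].round())"
```

```text
t 13.775 pos [473.9 -25.7 154. ] yaw -5.6 F [-5.9  0.4 10.5] q [-0.51  0.41  0.58  2.09 -0.34  0.73  0.19]
frac [-0.    -0.008  0.128] turn 0.0003 gap 21.8 gf 38.61651626874669
232 [ 556. -124.  110.] [ 565. -176.   19.]
235 [ 552. -127.   68.] [ 556. -176.   15.]
238 [ 547. -130.   23.] [ 547. -175.   22.]
241 [ 539. -130.   12.] [ 538. -175.   22.]
244 [ 529. -130.   21.] [ 529. -175.   18.]
247 [ 521. -130.   10.] [ 520. -175.   17.]
250 [ 512. -130.   12.] [ 510. -174.   23.]
253 [ 503. -131.   -2.] [ 503. -176.    5.]
```

Emit:
drive_tool(
  plan=[
    [0,-0.003,0.03,0],
    [0,-0.005,0.06,0],
    [0,-0.007,0.085,0],
    [0,-0.008,0.11,0],
    [0,-0.008,0.125,0],
  ],
)

```text
clock: 14.45
position: [472.6, -25.5, 129.2]
ee_rot: [-2.326, -2.11, 0.0]
wrist_force: [-6.1, 0.7, 10.9]
finger_gap: 0.244
gripper_force: 38.6
```

Emit:
drive_tool(
  plan=[
    [0,0,0.01,0],
    [0,0,0.02,0],
    [0,0,0.02,0],
  ],
)

```text
clock: 14.82
position: [472.5, -25.5, 125.3]
ee_rot: [-2.326, -2.11, 0.0]
wrist_force: [-5.9, 1.2, 10.6]
finger_gap: 0.244
gripper_force: 38.6
```

Emit:
drive_tool(
  plan=[
    [0,0,0.01,0],
    [0,0,0.02,0],
    [0,0,0.02,0],
  ],
)

```text
clock: 15.2
position: [472.5, -25.5, 121.6]
ee_rot: [-2.326, -2.11, 0.0]
wrist_force: [-5.7, 1.1, 13.9]
finger_gap: 0.247
gripper_force: 38.3
```

Emit:
drive_tool(
  plan=[
    [0,0,0.01,0],
    [0,0,0.02,0],
    [0,0,0.02,0],
  ],
)

```text
clock: 15.58
position: [472.5, -25.5, 119.0]
ee_rot: [-2.325, -2.108, -0.001]
wrist_force: [-13.3, 1.9, 36.8]
finger_gap: 0.237
gripper_force: 36.5
```

```bash
python3 -c "
from h import *
go(472,-25,120,-5.7)
p,d=shot('scene','s7');W=world('s7')
cv2.imwrite('pics/s7c.png',cv2.resize(p[90:290,180:380],None,fx=3,fy=3)[...,::-1])
W=world('t6');shot('top','t7');W=world('t7');z=W[...,2]
for v in range(160,240,6): print(v,[ (W[v,u].round().tolist()) for u in (299,302)])"
```

```text
t 15.575 pos [472.5 -25.5 119. ] yaw -5.6 F [-13.3   1.9  36.8] q [-0.47  0.48  0.53  2.11 -0.39  0.65  0.24]
frac [ 0.002 -0.003 -0.005] turn 0.0003 gap 20.9 gf 36.468985691608395
160 [[755.0, -94.0, 157.0], [754.0, -102.0, 159.0]]
166 [[739.0, -94.0, 152.0], [738.0, -102.0, 157.0]]
172 [[720.0, -93.0, 159.0], [719.0, -101.0, 161.0]]
178 [[703.0, -93.0, 157.0], [702.0, -101.0, 162.0]]
184 [[686.0, -93.0, 157.0], [685.0, -101.0, 164.0]]
190 [[669.0, -93.0, 156.0], [669.0, -101.0, 158.0]]
196 [[653.0, -93.0, 154.0], [651.0, -100.0, 161.0]]
202 [[636.0, -92.0, 153.0], [636.0, -101.0, 152.0]]
208 [[619.0, -92.0, 154.0], [618.0, -100.0, 157.0]]
214 [[602.0, -92.0, 155.0], [601.0, -100.0, 159.0]]
220 [[585.0, -92.0, 158.0], [585.0, -100.0, 157.0]]
226 [[568.0, -91.0, 159.0], [578.0, -104.0, 69.0]]
232 [[551.0, -91.0, 163.0], [556.0, -102.0, 110.0]]
238 [[535.0, -91.0, 157.0], [543.0, -104.0, 70.0]]
```

View pics/s7c.png

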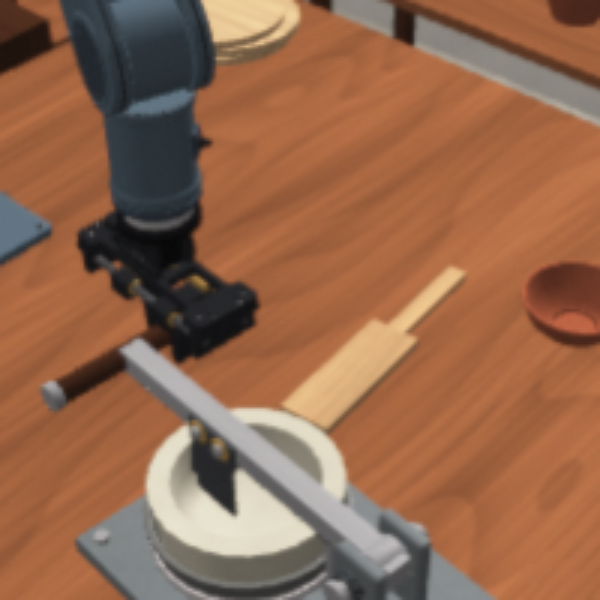

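Bar is level (top ≈157 mm all along), template in the mould, and the force jumped to 37 N: it is on its stop. Hold and check it is steady.

Emit:
drive_tool(
  plan=[
    [0,0,0,0],
    [0,0,0,0],
    [0,0,0,0],
    [0,0,0,0],
    [0,0,0,0],
  ],
)

```text
clock: 16.3
position: [472.5, -25.5, 119.0]
ee_rot: [-2.325, -2.108, -0.002]
wrist_force: [-12.5, 1.4, 37.3]
finger_gap: 0.235
gripper_force: 36.5
```

Emit:
drive_tool(
  plan=[
    [0,0,0,0],
    [0,0,0,0],
    [0,0,0,0],
    [0,0,0,0],
    [0,0,0,0],
  ],
)

```text
clock: 16.92
position: [472.5, -25.5, 119.0]
ee_rot: [-2.325, -2.109, -0.002]
wrist_force: [-12.7, 2.2, 36.6]
finger_gap: 0.237
gripper_force: 36.5
```

Steady.

```bash
python3 -c "
from h import *
print(ticket.sign_off())"
```

```text
the job is handed in; nothing more can be done
None
```

The paddle lies flat on the bench clear of the machine, the jolley arm is held down on its stop by the handle with a steady push of about 37 N, and the job is handed in; no verdict came back.

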